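Shut and lock the cover of a machine control box

ROBOT

A 7-joint arm with a two-finger parallel gripper is mounted at the origin on the work surface. World frame = base frame: x ahead of the robot, y to its left, z up, the work surface at z = 0. Lengths are in m, angles in rad, forces in N, time in s.
With the tool pointing down it reaches from about 0.35 to 0.9 m from the base axis. Payload 8.1 kg.
Tool frame: the origin (TCP) lies at the very end of the fingers, on their centre line; the grasp point (between the pads) lies arm.hold_point_z behind it (arm.hold_point_z is the distance from the TCP to the grasp point, in m); z points along the fingers, y is the line along which they close (so a half turn about z gives the same grasp; the last joint's range is limited). The gripper opens to 92 mm and grips with 3 to 60 N. Pads are 19 mm wide; open, the fingers measure 130 mm over their backs; the gripper's body (75 mm by 190 mm) begins 47 mm behind the grasp point.
Start: joints at [1.173, 0.434, 0.025, 1.573, -0.012, 1.134, -0.075], TCP at [0.182, -0.598, 0.194] pointing down, gripper open.
Joint ranges: [-2.62, 2.62], [-0.44, 2.09], [-1.27, 1.32], [0.08, 2.57], [-1.32, 4.46], [0.12, 2], [-2.74, 2.74]. Speed limits (rad/s): [2.22, 2.22, 3.01, 3.01, 3.14, 3.14, 3.14].

INTERFACE

Orientations are given as a rotation vector (axis times angle).
In Python, from cell import arm, vision, job, cut_out gives the robot as it stands. The module is installed in compiled form; this text tells all that it offers.
- The arm moves only by the tool play_rows, never from a script. Its argument "increments" is text: rows parted by semicolons, each of 5 numbers parted by spaces: the shift along the tool's x, y, z in cm, then the turn about the tool's z in degrees, then the opening, from -1 (shut) to 1 (fully open), so that 0 is half open. A call has 1 to 5 rows; each row shifts and turns the commanded pose from where the row before left it, along the tool's axes as they then stand; what a row does not reach is not made up. A row lasts 1/12 s, in which the tool goes at most 41.7 mm and 7.16 degrees, less where a joint would pass 70% of its speed; a pose out of reach is approached as far as the arm can. A call is refused whole if a number of a shift passes 4.17 or a number of a turn 7.16, either way. A call with a gripper value outside its range is refused whole. The fingers move at their own pace and stop on an object; "grip_force" is the grip in N (left out, the last holds). Time passes only in rows, so rows that do not move let the fingers close. It gives the time, the measured TCP pose, the force, the opening and the grip force at its end, in the units of the state.
- arm.observe(): the state, without advancing time (a new reading comes with each control period).
- vision.get_image(name): name is "scene" or "side" or "wrist"; returns a dict with "frame" (400x640x3 uint8, red, green, blue), "z_map" (400x640 float32, m along the optical axis (not along the pixel's ray), 0 where there is no reading), "mtx" (3x3 intrinsics, pixels), "cam_to_world" (4x4, takes a point from camera to world coordinates). Camera axes: x right, y up, looking along -z (the intrinsics and any distortion apply to the point x, -y, -z); pixel columns grow to the right and rows downward; lengths in m; the calibration is good to about 2 mm. A picture is of the moment at which its call begins.
- job.sign_off(): hands the job in; it is judged then, once.
Trained networks look in a picture, given as the dict that the camera call returned (one of the last four; its "shot" number tells which), for a name from the list of things; names that differ only in an ending like _2 or _b are one class to them, and where a whole thing is asked for, a point or a joint stands for the part that bears it (a point fixed in the world has none). Each returns a list of dicts, best first, with "confidence" (0 to 1); they miss things now and then, are a little off and sometimes report something else, mostly with a low value. They report only what shows in the picture. A call takes as long as a camera call.
- cut_out(query, picture): "mask" (400x640 bool, what is visible of it) and "point" ([row, column] in pixels, amid what is visible of it).
The state is a dict: "clock": time; "joints": joint angles; "dq": joint speeds; "joint_efforts": joint torques, N m; "position": TCP position; "ee_rot": TCP orientation; "force": force on the tool from outside, world axes, zero at the start; "ft_torque": the same for the moment, N m; "width": opening from 0.0 (shut) to 1.0 (fully open); "gripper_force": force on a finger pad.
Only numpy, scipy, OpenCV 4.12 (cv2) and the standard library are available. Lean on these libraries where they do the work, as an engineer would, in place of code of your own. Each camera call takes 0.05 s, during which the arm holds its last target. There are 200 camera calls.

TASK

Push the half-open hinged cover of the grey control box fully shut, then set a fingertip in the wide slot of its quarter-turn fastener and turn the fastener clockwise (seen from above) all the way to its stop, so that the cover is locked. Turn it only from inside the slot, without gripping the fastener's head round its outside, do not raise the cover further open, leave the other things on the bench where they are, and finish clear of everything.

Things in the scene. Friction and masses are not known exactly. Their poses are not given: they have to be found in the camera images.
- housing: Grey sheet-steel control box bolted to the bench (it cannot move), 240 (its x) by 280 (its y) by 90 mm high, open at the top under its hinged cover. Origin: centre of its underside, on the bench. z is up; the -x side is the front, roughly towards the robot; the cover's hinge line runs along y at x = +120, z = 90 mm.
- cover (a joint): Hinge of the cover, rad: 0 = shut (to within 0.02), grows as the front edge rises. Flat grey steel plate 244 (front to back) by 284 by 5 mm, its underside level with the hinge line: when shut, its upper face is 95 mm above the bench. The stiff hinge leaves it where it is put; 2 to 3 N down near its front edge shuts it.
- cover_edge (a point): Middle of the cover's front edge, on its upper face, 244 mm from the hinge line. x points from the front edge to the hinge, y to the left (+y) end of the edge, z is the normal of the upper face. The flat corners of the cover, 100 mm to either side of the middle and 30 mm in from this edge, are free to press on.
- latch (a joint): Turn of the fastener, rad: 0 = unlocked, slot front to back; grows clockwise seen from above to a hard stop at 1.571, slot along the front edge. Locked above 1.40. Friction 0.12 N m (4 to 5 N at 28 mm from the axis); stays where left. Its tongue catches under a keeper in the box; turned while the cover is open, it keeps the cover from shutting.
- latch_slot (a point): The fastener's axis at the slot's floor (99 mm above the bench when shut), 45 mm to the front of the box's centre. The straight slot, 40 mm wide, 16 mm deep, 92 mm long, open at both ends, runs through the axis. The frame turns with it: x along the slot (to the hinge at latch = 0), y across (walls at -20 and +20 mm). A tip narrower than the slot leads it: sweep beyond a quarter turn.
- latch_rim: Outside faces of the two cheeks beside the slot; not to be gripped. The head is a bare metal disc, 94 mm across and 20 mm tall, standing on the cover's upper face, its axis 165 mm from the hinge line, half-way across the cover. Origin: on the axis at the cover's upper face; it turns with the fastener.
- bush: Loose brass bush, 48 mm outside, 45 mm tall, standing to the left (+y) of the box; leave it alone. Origin: centre of its underside.
- tin: Loose small pale screw-top tin, 60 mm across, 75 mm tall, standing to the left of the box; leave it alone. Origin: centre of its underside.
- driver: Loose screwdriver, 190 mm long, lying to the right (-y) of the box; leave it alone. Origin: on its underside, x along it.
- case: Loose flat wooden case, 130 by 70 by 30 mm, lying to the right of the box; leave it alone. Origin: centre of its underside.

How it is judged:
On the way, in this order (a step that is already met when the one before it is completed fails the run):
1. the cover is pushed fully shut (below 0.02 rad) with the fastener still unlocked (below 0.5 rad) (value of joint cover below 0.02 rad and value of joint latch below 0.5 rad), for 0.2 s.
2. the fastener is part-way round, turned by the fingers, with the cover shut (value of joint cover below 0.02 rad and value of joint latch above 0.7 rad and contact force between the fingers and housing above 0.5 N).
3. the fastener is turned to its stop (above 1.40 rad) with the cover shut (value of joint cover below 0.02 rad and value of joint latch above 1.4 rad), for 0.2 s.
At the end, for the whole second after the job is handed in: The cover is shut (hinge below 0.02 rad), the fastener is locked (above 1.40 rad of its 1.571) and at rest, and the four loose things are within 20 mm of where they stood (all of step 3 and velocity of joint latch between -0.05 and 0.05 rad/s and distance of each of bush, tin, driver, case from where it was at the start of the episode below 0.02 m); the robot touches nothing.
It fails at once if the cover is raised further open (above 0.68 rad; it starts at 0.55 at most) (value of joint cover above 0.68 rad).
It fails at once if the fastener's head is gripped or pushed by its outside (more than 10 N there) (contact force between the fingers and latch_rim above 10 N).
It fails at once if one of the loose things on the bench is moved or lifted by more than 20 mm (distance of any of bush, tin, driver, case from where it was at the start of the episode above 0.02 m).
It also fails if it takes over 48 s, if anything falls off the work surface, if the arm or the gripper's body presses on something with over 40 N, if the wrist force passes 120 N, or if a joint passes its speed limit or range.

## Working session

There is one attempt and no reset: what is moved stays moved. The work goes in short steps, Python scripts to look and compute and a tool call to move; the robot and the scene stay as the last step left them, time stands still between calls to the robot, and variables do not carry over. Pictures are saved under pics/ and viewed, at most 10 in all, crops included, and the job is handed in when it is done.

Besides the shell and the picture viewer there is one more tool, called after "Call:" by a JSON object that holds its "name" and its "arguments". play_rows: Moves the arm, as the interface text tells. Its arguments: {"type":"object","properties":{"increments":{"type":"string"},"grip_force":{"type":"number"}},"required":["increments"]}

```bash
mkdir -p pics; cat > h.py <<'E'
import numpy as np, cv2
from cell import arm, vision, job, cut_out
def pts(im):
    z=im["z_map"];K=im["mtx"];T=im["cam_to_world"]
    v,u=np.mgrid[:400,:640]
    P=np.stack([(u-K[0,2])/K[0,0]*z,-(v-K[1,2])/K[1,1]*z,-z,np.ones_like(z)],-1)
    W=P@T.T
    W=W[...,:3]; W[z==0]=np.nan
    return W
def save(im,n): cv2.imwrite(f"pics/{n}.png",im["frame"][...,::-1])
E
python3 - <<'E'
from h import *
o=arm.observe(); print({k:np.round(v,3) for k,v in o.items()}, arm.hold_point_z)
for n in ["scene","side"]:
    im=vision.get_image(n); save(im,n); W=pts(im); 
    for q in ["housing","cover","latch_rim","latch_slot","cover_edge","bush","tin","driver","case"]:
        r=cut_out(q,im)
        for d in r[:1]:
            p=W[d["mask"]]; p=p[~np.isnan(p[:,0])]
            print(n,q,round(d["confidence"],2),d["point"],d["mask"].sum(),np.round(np.median(p,0),3) if len(p) else None,np.round(np.percentile(p,[2,98],axis=0),3).tolist() if len(p) else None)
E
```

```text
{'clock': np.float64(0.0), 'joints': array([ 1.173,  0.435,  0.025,  1.574, -0.012,  1.134, -0.075]), 'dq': array([-0.   ,  0.001, -0.001,  0.002, -0.001,  0.001,  0.001]), 'joint_efforts': array([ 0.0000e+00, -6.6786e+01,  9.8500e-01, -3.1446e+01, -6.0000e-02,
        4.3000e-02,  0.0000e+00]), 'position': array([ 0.181, -0.597,  0.193]), 'ee_rot': array([-3.106e+00, -4.610e-01,  1.000e-03]), 'force': array([ 0.639,  0.363, -0.168]), 'ft_torque': array([-0.03 ,  0.029, -0.   ]), 'gripper_force': np.float64(0.0), 'width': np.float64(0.998)} 0.0188
scene housing 0.89 [215.1, 346.6] 14351 [0.652 0.055 0.13 ] [[0.511, -0.098, 0.005], [0.743, 0.195, 0.213]]
scene cover 0.59 [199.0, 345.1] 10399 [0.625 0.05  0.152] [[0.509, -0.095, 0.096], [0.73, 0.182, 0.214]]
scene latch_slot 0.73 [181.5, 346.3] 1123 [0.592 0.048 0.186] [[0.552, 0.006, 0.156], [0.629, 0.093, 0.21]]
scene cover_edge 0.6 [201.4, 342.3] 10402 [0.625 0.05  0.153] [[0.51, -0.095, 0.096], [0.729, 0.183, 0.214]]
scene bush 0.58 [272.6, 418.3] 445 [0.728 0.247 0.031] [[0.694, 0.226, 0.003], [0.738, 0.268, 0.046]]
scene tin 0.9 
[... 440 characters left out ...]
8038 [0.627 0.045 0.15 ] [[0.51, -0.097, 0.096], [0.729, 0.179, 0.213]]
side latch_slot 0.67 [175.1, 324.0] 1835 [0.592 0.046 0.185] [[0.552, 0.004, 0.158], [0.628, 0.09, 0.209]]
side cover_edge 0.65 [199.6, 324.6] 17840 [0.627 0.045 0.15 ] [[0.512, -0.097, 0.097], [0.728, 0.179, 0.213]]
side bush 0.66 [279.7, 427.3] 750 [0.724 0.242 0.031] [[0.693, 0.221, 0.0], [0.737, 0.263, 0.045]]
side tin 0.81 [232.8, 429.9] 1086 [0.617 0.27  0.058] [[0.579, 0.247, 0.004], [0.629, 0.3, 0.075]]
side driver 0.65 [219.9, 238.7] 328 [ 0.539 -0.143  0.016] [[0.456, -0.158, -0.003], [0.641, -0.11, 0.117]]
side case 0.7 [210.3, 198.7] 1580 [ 0.512 -0.227  0.028] [[0.436, -0.274, -0.001], [0.561, -0.185, 0.03]]
```

```bash
python3 - <<'E'
from h import *
A=[]
for n in ["scene","side"]:
    im=vision.get_image(n); W=pts(im); d=cut_out("cover",im)[0]
    p=W[d["mask"]];p=p[~np.isnan(p[:,0])]
    s=np.linalg.lstsq(np.c_[p[:,:2],np.ones(len(p))],p[:,2],rcond=None)[0]
    for k in range(6):
        e=p[:,2]-p@np.array([s[0],s[1],0])-s[2]; q=p[abs(e)<0.005 if k>2 else abs(e)<.012]
        s=np.linalg.lstsq(np.c_[q[:,:2],np.ones(len(q))],q[:,2],rcond=None)[0]
    g=np.hypot(*s[:2]); tilt=np.arctan(g); yaw=np.arctan2(-s[1],-s[0])
    x=np.array([np.cos(yaw)*np.cos(tilt),np.sin(yaw)*np.cos(tilt),-np.sin(tilt)]); y=np.array([-np.sin(yaw),np.cos(yaw),0]); nn=np.cross(x,y)
    a=q@x;b=q@y;
    lo=np.percentile(a,.5),np.percentile(b,.5);hi=np.percentile(a,99.5),np.percentile(b,99.5)
    # yaw from rect
    R=cv2.minAreaRect(np.c_[a,b].astype(np.float32)*1000); print(n,"tilt",tilt,"yaw",yaw,"ext",hi[0]-lo[0],hi[1]-lo[1],R)
    c=np.median(q@nn)
    mid=(lo[1]+hi[1])/2
    print("front mid",x*lo[0]+y*mid+nn*c,"hinge mid",x*hi[0]+y*mid+nn*c, "corners", [np.round(x*i+y*j+nn*c,3) for i in (lo[0],hi[0]) for j in (lo[1],hi[1])])
E
```

```text
scene tilt 0.5261110987679714 yaw -0.1867334602715236 ext 0.2395710533053928 0.2795095066143767 ((439.97149658203125, 157.93492126464844), (283.73541259765625, 246.76487731933594), 89.99018859863281)
front mid [0.51637748 0.06390175 0.21604631] hinge mid [0.71994899 0.02544005 0.09573992] corners [array([ 0.49 , -0.073,  0.216]), array([0.542, 0.201, 0.216]), array([ 0.694, -0.112,  0.096]), array([0.746, 0.163, 0.096])]
side tilt 0.5260631700723446 yaw -0.18684260329213867 ext 0.2411855247163417 0.2806681055482544 ((441.30743408203125, 155.29608154296875), (284.1867980957031, 246.69093322753906), 89.81095886230469)
front mid [0.51588675 0.06068033 0.21552876] hinge mid [0.72083161 0.02193599 0.09442162] corners [array([ 0.49 , -0.077,  0.216]), array([0.542, 0.199, 0.216]), array([ 0.695, -0.116,  0.094]), array([0.747, 0.16 , 0.094])]
```

View pics/side.png

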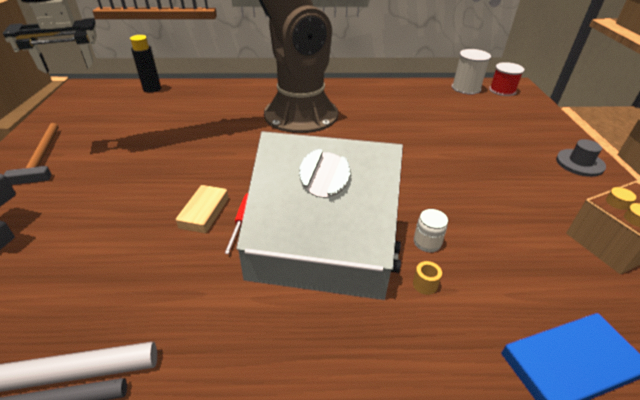

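View pics/scene.png

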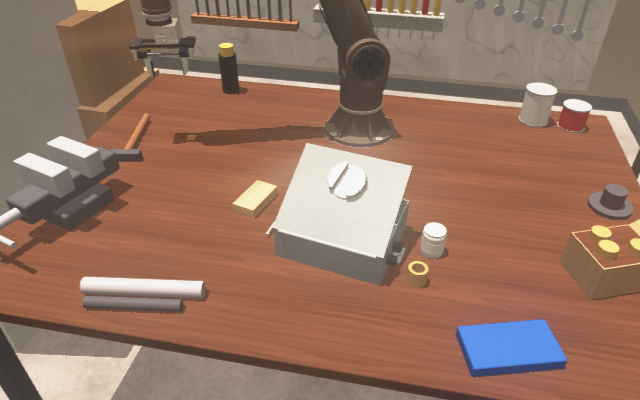

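Call:
{"name": "play_rows", "arguments": {"increments": "0 0 -0.7 -6.24 -1;0 0 -0.7 -6.24 -1;0 0 -0.7 -6.24 -1;0 0 -0.7 -6.24 -1;0 0 -0.7 -6.24 -1"}}

```text
clock: 1.62
position: [0.1815, -0.598, 0.229]
ee_rot: [2.866, 1.288, -0.0]
force: [-0.5, 0.2, 0.6]
width: 0.688
gripper_force: 0.0
```

Call:
{"name": "play_rows", "arguments": {"increments": "0 0 -0.7 -6.24 -1;0 0 -0.7 -6.24 -1;0 0 -0.7 -6.24 -1;0 0 -0.7 -6.24 -1;0 0 -0.7 -6.24 -1"}}

```text
clock: 2.03
position: [0.1815, -0.5981, 0.264]
ee_rot: [2.414, 2.011, -0.0]
force: [0.0, -0.3, -0.0]
width: 0.323
gripper_force: 0.0
```

Call:
{"name": "play_rows", "arguments": {"increments": "3 1.1 0 0 -1;3 1.1 0 0 -1;3 1.1 0 0 -1;3 1.1 0 0 -1;3 1.1 0 0 -1"}}

```text
clock: 2.45
position: [0.264, -0.4596, 0.2637]
ee_rot: [2.419, 2.004, -0.0]
force: [0.5, -0.1, 1.0]
width: 0.007
gripper_force: 0.0
```

Call:
{"name": "play_rows", "arguments": {"increments": "3.06 1.1 0 0 -1;3.06 1.1 0 0 -1;3.06 1.1 0 0 -1;3.06 1.1 0 0 -1;3.06 1.1 0 0 -1"}}

```text
clock: 2.87
position: [0.3465, -0.3194, 0.2639]
ee_rot: [2.419, 2.004, -0.0]
force: [1.5, -0.3, -0.4]
width: 0.004
gripper_force: 0.0
```

Call:
{"name": "play_rows", "arguments": {"increments": "3.06 1.1 0 0 -1;3.06 1.1 0 0 -1;3.06 1.1 0 0 -1;3.06 1.1 0 0 -1;3.06 1.1 0 0 -1"}}

```text
clock: 3.28
position: [0.429, -0.1793, 0.2639]
ee_rot: [2.419, 2.004, 0.0]
force: [0.6, 0.1, -0.5]
width: 0.005
gripper_force: 0.0
```

Call:
{"name": "play_rows", "arguments": {"increments": "3.06 1.1 0 0 -1;3.06 1.1 0 0 -1;3.06 1.1 0 0 -1;3.06 1.1 0 0 -1;3.06 1.1 0 0 -1"}}

```text
clock: 3.7
position: [0.5115, -0.0392, 0.2638]
ee_rot: [2.419, 2.004, 0.0]
force: [0.5, -0.1, -0.3]
width: 0.003
gripper_force: 0.0
```

```bash
python3 - <<'E'
from h import *
o=arm.observe(); print(o["position"],o["joints"],o["force"])
im=vision.get_image("wrist"); save(im,"w1"); im=vision.get_image("scene"); save(im,"s1")
E
```

```text
[ 0.51154684 -0.03922237  0.26381138] [ 0.45910437  0.25973167 -0.60656065  1.69622576  0.15614212  1.23385087
 -0.37090615] [ 0.48610046 -0.11010175 -0.32424418]
```

View pics/s1.png

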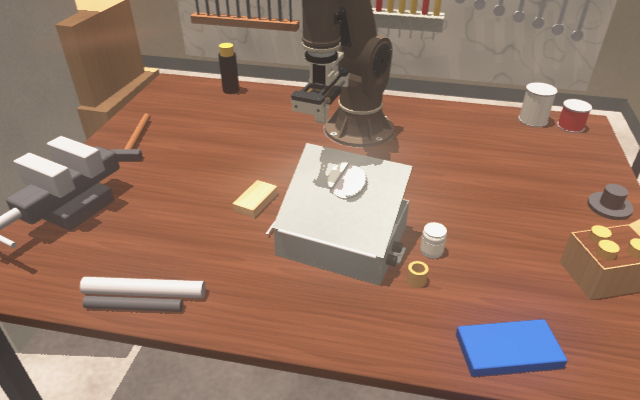

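```bash
python3 - <<'E'
import cv2
a=cv2.imread("pics/s1.png")[60:220,250:430]; a=cv2.resize(a,None,fx=3,fy=3)
w=cv2.imread("pics/w1.png")
import numpy as np
c=np.zeros((480,800,3),np.uint8); c[:480,:540]=a; cv2.imwrite("pics/c1.png",c[:,:540])
E
python3 - <<'E'
from h import *
im=vision.get_image("scene"); T=np.linalg.inv(im["cam_to_world"]); K=im["mtx"]
def pr(p):
    q=T@np.r_[p,1]; return K[0,0]*q[0]/-q[2]+K[0,2], K[1,1]*-q[1]/-q[2]+K[1,2], -q[2]
print(pr([0.5115,-.0392,.2638]),pr([0.5115,-.0392,.208]),pr([0.49,-.073,.216]), im["cam_to_world"][:3,3]); W=pts(im); print(W[172,333],W[165,345])
E
```

```text
(np.float64(318.27930359814076), np.float64(132.77904770149001), np.float64(1.3030905963553718)) (np.float64(318.317295464706), np.float64(151.7660079352896), np.float64(1.3373099959716324)) (np.float64(307.3046383930696), np.float64(143.41868083145945), np.float64(1.353826040561503)) [1.62804623 0.19644506 0.9195589 ]
[0.5778427  0.01180788 0.19639276] [0.56105762 0.03868316 0.20989791]
```

View pics/c1.png

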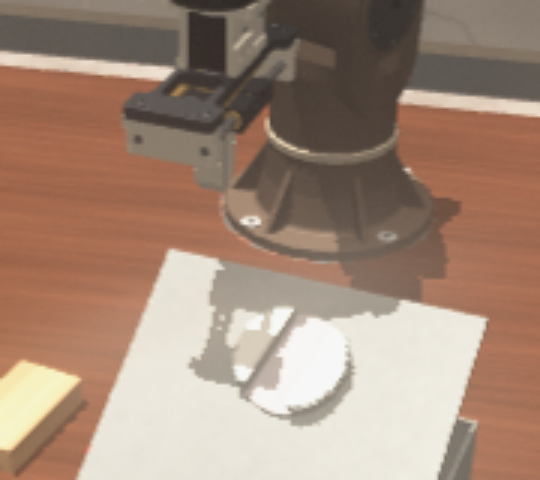

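View pics/w1.png

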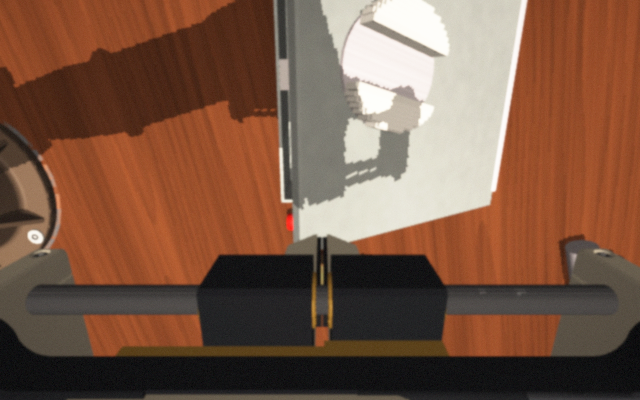

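```bash
cat >> h.py <<'E'
def slot(im,tilt,H=np.array([.722,.023,.095]),yaw=-.1868):
    W=pts(im); x=np.array([np.cos(yaw)*np.cos(tilt),np.sin(yaw)*np.cos(tilt),-np.sin(tilt)]); y=np.array([-np.sin(yaw),np.cos(yaw),0]); n=np.cross(x,y)
    D=W-H; a=D@x;b=D@y;c=D@n
    m=(np.hypot(a+.165,b)<.065)&(c>.014)&(c<.03)
    P=np.c_[a[m],b[m]]*1000; return P,c[m]*1000
E
python3 - <<'E'
from h import *
for n in ["wrist","scene","side"]:
    im=vision.get_image(n); P,c=slot(im,.526)
    if len(P)<50: print(n,len(P)); continue
    g=np.full((130,130),0,np.uint8)
    for a,b in P:
        i,j=int(a+165+65),int(b+65)
        if 0<=i<130 and 0<=j<130: g[i,j]=1
    # angle by slot-floor test: min count of |perp|<18
    best=[]
    C=np.median(P,0)
    (cx,cy),r=cv2.minEnclosingCircle(P.astype(np.float32))
    for t in range(-90,90,2):
        d=np.deg2rad(t); best.append(((abs(-(P[:,0]-cx)*np.sin(d)+(P[:,1]-cy)*np.cos(d))<17).sum(),t))
    print(n,len(P),"circ",cx,cy,r,np.median(c),sorted(best)[:6])
E
```

```text
wrist 5197 circ -165.8827362060547 -2.0426459312438965 48.55141830444336 19.0412332240736 [(np.int64(0), -16), (np.int64(0), -14), (np.int64(0), -12), (np.int64(2), -18), (np.int64(2), -10), (np.int64(43), -8)]
scene 520 circ -162.66354370117188 1.2865238189697266 49.036983489990234 19.10241130009669 [(np.int64(0), -14), (np.int64(0), -12), (np.int64(0), -10), (np.int64(1), -16), (np.int64(6), -18), (np.int64(6), -8)]
side 888 circ -162.58433532714844 -1.4107747077941895 48.57709503173828 18.741516347281113 [(np.int64(0), -16), (np.int64(0), -14), (np.int64(0), -12), (np.int64(0), -10), (np.int64(2), -18), (np.int64(8), -8)]
```

Call:
{"name": "play_rows", "arguments": {"increments": "0 0.5 1 0 -1;0 0.5 1 0 -1;0 0 1 0 -1;0 0 1 0 -1;0 0 1 0 -1"}}

```text
clock: 4.42
position: [0.5203, -0.0428, 0.212]
ee_rot: [-2.419, -2.003, 0.001]
force: [0.1, 0.5, -0.4]
width: 0.008
gripper_force: 0.0
```

Call:
{"name": "play_rows", "arguments": {"increments": "0 0 1 0 -1;0 0 1 0 -1;0 0 1 0 -1;0 0 1 0 -1;0 0 1 0 -1"}}

```text
clock: 4.83
position: [0.5209, -0.0424, 0.1628]
ee_rot: [2.419, 2.004, 0.0]
force: [-0.4, 0.4, 3.4]
width: 0.004
gripper_force: 1.1
```

Call:
{"name": "play_rows", "arguments": {"increments": "0 0 1 0 -1;0 0 1 0 -1;0 0 1 0 -1;0 0 1 0 -1;0 0 1 0 -1"}}

```text
clock: 5.25
position: [0.5207, -0.0424, 0.1126]
ee_rot: [-2.419, -2.004, 0.0]
force: [-1.5, 0.3, 2.7]
width: 0.006
gripper_force: 1.0
```

Call:
{"name": "play_rows", "arguments": {"increments": "0 0 0.8 0 -1;0 0 0.6 0 -1;0 0 0.3 0 -1;0 0 0.3 0 -1;0 0 0 0 -1"}}

```text
clock: 5.67
position: [0.5207, -0.0425, 0.0932]
ee_rot: [-2.419, -2.004, 0.0]
force: [0.2, 0.5, -0.2]
width: 0.002
gripper_force: 0.0
```

Call:
{"name": "play_rows", "arguments": {"increments": "0 0 0.2 0 -1;0 0 0.2 0 -1;0 0 0 0 -1"}}

```text
clock: 5.92
position: [0.521, -0.0424, 0.0896]
ee_rot: [2.419, 2.004, 0.001]
force: [0.0, -0.4, -0.6]
width: 0.007
gripper_force: 0.0
```

```bash
python3 - <<'E'
from h import *
o=arm.observe(); print(o["position"],o["force"])
for n in ["scene","side"]:
    im=vision.get_image(n); save(im,"p_"+n); W=pts(im); H=np.array([.722,.023,.095])
    x=np.array([.9826,-.1857]);y=np.array([.1857,.9826]); D=W-H; a=D[...,:2]@x;b=D[...,:2]@y
    m=(a>-.235)&(a<-.005)&(b>.06)&(b<.135)&(W[...,2]>.05)
    p=np.polyfit(a[m],W[...,2][m],1); print(n,m.sum(),p, np.polyval(p,[0,-.24]))
E
```

```text
[ 0.52098959 -0.04238961  0.08958161] [ 0.0123494  -0.40031661 -0.62340763]
scene 2105 [-0.1464824   0.09400888] [0.09400888 0.12916465]
side 3520 [-0.14497581  0.09348532] [0.09348532 0.12827951]
```

View pics/p_side.png

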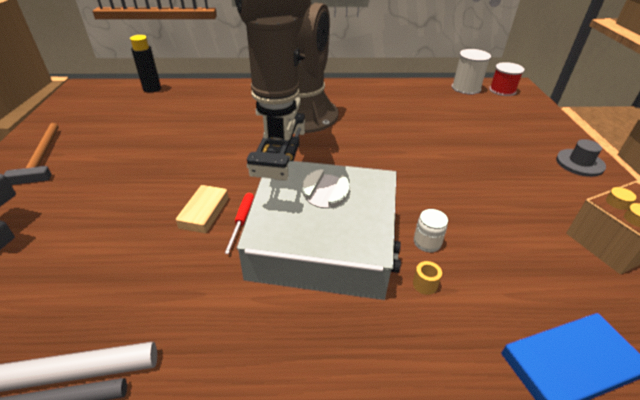

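```bash
python3 - <<'E'
from h import *
o=arm.observe(); 
ims={n:vision.get_image(n) for n in ["side","wrist","scene"]}
for n,im in ims.items():
    T=np.linalg.inv(im["cam_to_world"]); K=im["mtx"]; q=T@np.r_[o["position"],1]
    u,v=K[0,0]*q[0]/-q[2]+K[0,2], K[1,1]*-q[1]/-q[2]+K[1,2]
    W=pts(im); print(n,u,v,-q[2],im["z_map"][int(v),int(u)],W[int(v),int(u)])
    f=im["frame"][...,::-1].copy(); cv2.circle(f,(int(u),int(v)),4,(0,0,255),1)
    if n=="side": A=cv2.resize(f[110:270,200:420],(770,560)) ; cv2.imwrite("pics/q_side.png",A)
    if n=="wrist": cv2.imwrite("pics/q_wrist.png",f)
E
```

```text
side 281.16415575983945 190.00572422620633 0.8616936364106416 0.82173103 [ 0.55222069 -0.04049718  0.11470076]
wrist 322.0934198947878 227.5519805740702 0.20670082446141808 0.17164326 [ 0.52347727 -0.02861219  0.12201594]
scene 316.48522134125176 190.84009351576 1.4029675264566577 1.3637967 [ 0.55076905 -0.03732964  0.11459658]
```

View pics/q_side.png

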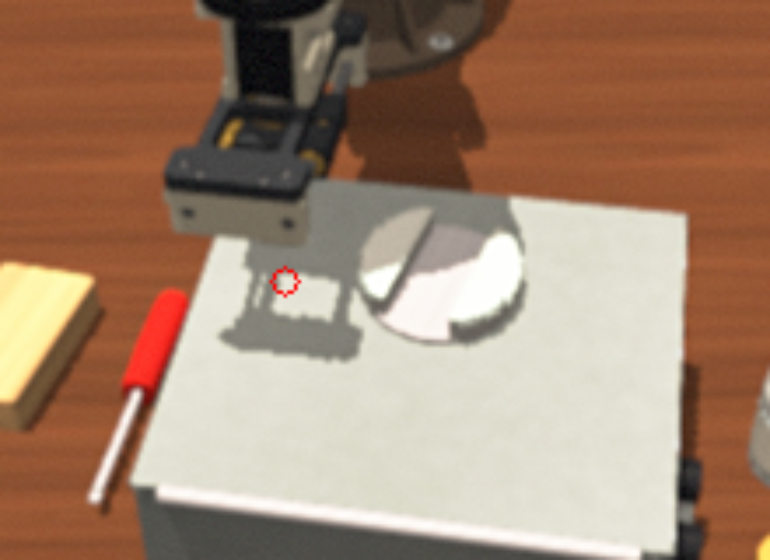

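View pics/q_wrist.png

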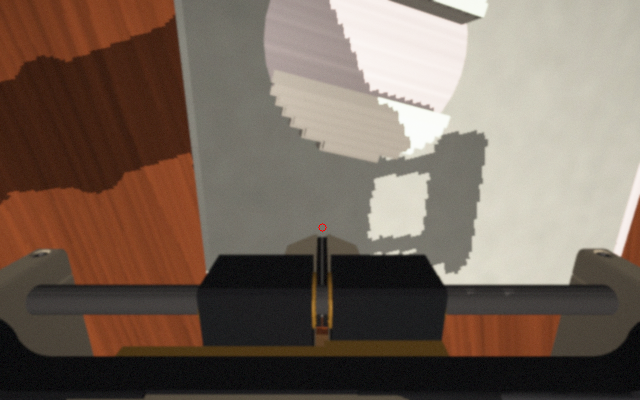

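Call:
{"name": "play_rows", "arguments": {"increments": "0 0 0.5 0 -1;0 0 0.5 0 -1;0 0 0.4 0 -1;0 0 0.2 0 -1"}}

```text
clock: 6.5
position: [0.5203, -0.0423, 0.0728]
ee_rot: [-2.418, -2.004, 0.001]
force: [-1.2, 0.5, 1.2]
width: 0.002
gripper_force: 0.8
```

```bash
cat >> h.py <<'E'
def tilt():
    im=vision.get_image("side"); W=pts(im); D=W-np.array([.722,.023,.095])
    x=np.array([.9826,-.1857]);y=np.array([.1857,.9826]); a=D[...,:2]@x;b=D[...,:2]@y
    m=(a>-.235)&(a<-.005)&(b>.06)&(b<.135)&(W[...,2]>.05)
    p=np.polyfit(a[m],W[...,2][m],1); return -p[0]
E
python3 - <<'E'
from h import *
print(tilt())
im=vision.get_image("wrist"); W=pts(im)
for v in range(225,300,6): print(v,np.round(W[v,300:345:8],3)[:, :].tolist())
E
```

```text
0.05520188932128307
225 [[0.512, -0.025, 0.106], [0.516, -0.026, 0.105], [0.52, -0.026, 0.106], [0.524, -0.028, 0.105], [0.528, -0.028, 0.105], [0.532, -0.029, 0.104]]
231 [[0.511, -0.029, 0.105], [0.515, -0.029, 0.105], [0.519, -0.03, 0.105], [0.523, -0.031, 0.104], [0.528, -0.032, 0.104], [0.532, -0.033, 0.104]]
237 [[0.511, -0.032, 0.106], [0.515, -0.031, 0.11], [0.519, -0.031, 0.11], [0.523, -0.033, 0.107], [0.527, -0.033, 0.109], [0.531, -0.036, 0.104]]
243 [[0.512, -0.03, 0.117], [0.515, -0.031, 0.116], [0.519, -0.031, 0.118], [0.523, -0.034, 0.114], [0.527, -0.033, 0.116], [0.531, -0.034, 0.117]]
249 [[0.512, -0.03, 0.123], [0.516, -0.031, 0.123], [0.519, -0.032, 0.123], [0.523, -0.034, 0.12], [0.527, -0.033, 0.123], [0.531, -0.034, 0.123]]
255 [[0.521, -0.006, 0.177], [0.523, -0.006, 0.177], [0.519, -0.032, 0.128], [0.523, -0.034, 0.125], [0.53, -0.008, 0.176], [0.532, -0.008, 0.177]]
261 [[0.521, -0.007, 0.18], [0.523, -0.007, 0.179], [0.519, -0.033, 0.132], [0.523, -0.034, 0.132], [0.53, -0.007, 0.181], [0.532, -0.008, 0.18]]
267 [[0.521, -0.006, 0.184], [0.523, -0.007, 0.184], [0.519, -0.034, 0.136], [0.523, -0.034, 0.137], [0.53, -0.008, 0.184], [0.532, -0.008, 0.185]]
273 [[0.521, -0.006, 0.187], [0.523, -0.007, 0.187], [0.519, -0.033, 0.142], [0.523, -0.033, 0.143], [0.53, -0.008, 0.187], [0.532, -0.008, 0.186]]
279 [[0.521, -0.006, 0.19], [0.523, -0.006, 0.19], [0.524, -0.014, 0.179], [0.523, -0.033, 0.147], [0.529, -0.008, 0.19], [0.531, -0.008, 0.19]]
285 [[0.522, -0.006, 0.193], [0.524, -0.007, 0.192], [0.524, -0.012, 0.184], [0.527, -0.012, 0.185], [0.529, -0.007, 0.193], [0.531, -0.008, 0.193]]
291 [[0.522, -0.006, 0.196], [0.523, -0.008, 0.194], [0.524, -0.013, 0.186], [0.526, -0.013, 0.187], [0.529, -0.008, 0.195], [0.531, -0.008, 0.195]]
297 [[0.521, -0.008, 0.195], [0.523, -0.009, 0.195], [0.524, -0.013, 0.189], [0.526, -0.014, 0.188], [0.529, -0.009, 0.196], [0.531, -0.009, 0.196]]
```

Call:
{"name": "play_rows", "arguments": {"increments": "0 0 0.4 0 -1;0 0 0.3 0 -1;0 0 0.3 0 -1;0 0 0.1 0 -1;0 0 0 0 -1"}}

```text
clock: 7.02
position: [0.5207, -0.0424, 0.0624]
ee_rot: [-2.419, -2.004, 0.0]
force: [-0.5, 0.0, -0.2]
width: 0.001
gripper_force: 0.0
```

```bash
python3 -c "
from h import *
print(tilt(),arm.observe()['force'])"
```

```text
-0.0008234806658990581 [-0.34789662 -0.49046742 -0.2486418 ]
```

Call:
{"name": "play_rows", "arguments": {"increments": "0 0 0.15 0 -1;0 0 0.15 0 -1;0 0 0.1 0 -1;0 0 0 0 -1;0 0 0 0 -1"}}

```text
clock: 7.48
position: [0.5211, -0.0426, 0.0618]
ee_rot: [2.417, 2.003, -0.0]
force: [-15.0, -1.3, 43.2]
width: 0.006
gripper_force: 21.5
```

Call:
{"name": "play_rows", "arguments": {"increments": "0 0 -0.8 0 -1;0 0 -2 0 -1;0 0 -2 0 -0.1;0 0 -2 0 -0.1;0 0 -2 0 -0.1"}}

```text
clock: 7.9
position: [0.5207, -0.0425, 0.1475]
ee_rot: [2.419, 2.004, -0.0]
force: [0.5, 0.2, -0.4]
width: 0.173
gripper_force: 0.0
```

Call:
{"name": "play_rows", "arguments": {"increments": "2 0.44 0 0 -0.1;2 0.44 0 0 -0.1;2 0.42 0 0 -0.1;2 0.42 0 6.5 -0.1;2 0.42 0 6.5 -0.1"}}

```text
clock: 8.32
position: [0.5625, 0.0517, 0.1465]
ee_rot: [-2.635, -1.711, 0.0]
force: [-0.1, -1.5, 0.8]
width: 0.448
gripper_force: 0.0
```

```bash
python3 - <<'E'
from h import *
o=arm.observe(); print(o["position"],o["ee_rot"],o["joints"],o["width"],o["force"]); print(tilt())
for n in ["wrist","side"]:
    im=vision.get_image(n); P,c=slot(im,0)
    if n=="wrist":
        T=np.linalg.inv(im["cam_to_world"]); K=im["mtx"]; q=T@np.r_[o["position"],1]
        u,v=K[0,0]*q[0]/-q[2]+K[0,2], K[1,1]*-q[1]/-q[2]+K[1,2]
        f=im["frame"][...,::-1].copy(); cv2.circle(f,(int(u),int(v)),4,(0,0,255),1); cv2.imwrite("pics/w2.png",f)
        W=pts(im); np.save("w2.npy",W)
    P=P[(c>17)&(c<23)]
    (cx,cy),r=cv2.minEnclosingCircle(P.astype(np.float32)); r_=[]
    for t in np.arange(-60,60,1.):
        d=np.deg2rad(t); r_.append(((abs(-(P[:,0]+164)*np.sin(d)+(P[:,1]+1)*np.cos(d))<17).sum(),t))
    print(n,len(P),cx,cy,r,sorted(r_)[:12])
E
```

```text
[0.56250934 0.05165394 0.14652954] [-2.63462340e+00 -1.71103383e+00  2.57518355e-04] [ 0.19811177  0.43906875 -0.52893498  1.74932221  0.25410045  1.02189034
 -0.84206253] 0.44780664422849287 [-0.1292511  -1.50296764  0.78927657]
-0.0016017362635151451
wrist 5389 -167.9011993408203 -0.8988553881645203 48.37502670288086 [(np.int64(0), np.float64(-15.0)), (np.int64(0), np.float64(-14.0)), (np.int64(0), np.float64(-13.0)), (np.int64(0), np.float64(-12.0)), (np.int64(0), np.float64(-11.0)), (np.int64(1), np.float64(-16.0)), (np.int64(8), np.float64(-10.0)), (np.int64(12), np.float64(-17.0)), (np.int64(23), np.float64(-9.0)), (np.int64(33), np.float64(-18.0)), (np.int64(41), np.float64(-8.0)), (np.int64(59), np.float64(-7.0))]
side 442 -164.93504333496094 -0.7578659057617188 47.94877243041992 [(np.int64(0), np.float64(-18.0)), (np.int64(0), np.float64(-17.0)), (np.int64(0), np.float64(-16.0)), (np.int64(0), np.float64(-15.0)), (np.int64(0), np.float64(-14.0)), (np.int64(0), np.float64(-13.0)), (np.int64(0), np.float64(-12.0)), (np.int64(0), np.float64(-11.0)), (np.int64(0), np.float64(-10.0)), (np.int64(1), np.float64(-9.0)), (np.int64(2), np.float64(-20.0)), (np.int64(2), np.float64(-19.0))]
```

View pics/w2.png

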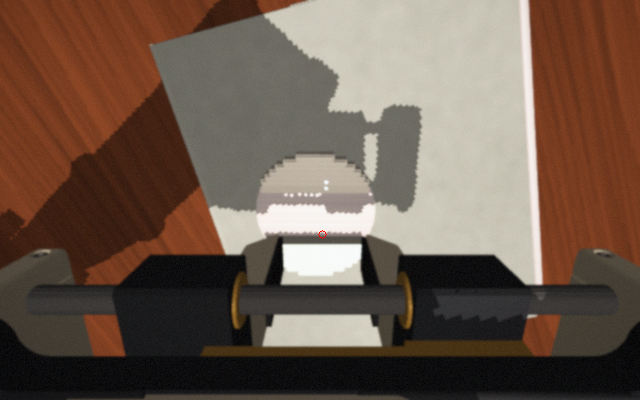

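```bash
python3 - <<'E'
from h import *
o=arm.observe();R=cv2.Rodrigues(o["ee_rot"])[0]
im=vision.get_image("wrist"); W=pts(im); L=(W-o["position"])@R*1000
for v in (236,238,240,242,246,250,260): print(v,[np.round(L[v,u]).tolist() for u in (245,252,258,264,272,276,370,378,384,390,398)])
E
```

```text
236 [[-30.0, -62.0, 52.0], [-29.0, -56.0, 52.0], [-30.0, -51.0, 52.0], [-22.0, -43.0, 35.0], [10.0, -26.0, -35.0], [11.0, -24.0, -36.0], [11.0, 25.0, -36.0], [-29.0, 45.0, 51.0], [-29.0, 50.0, 51.0], [-29.0, 55.0, 52.0], [-29.0, 61.0, 51.0]]
238 [[-32.0, -62.0, 52.0], [-31.0, -56.0, 51.0], [-32.0, -52.0, 53.0], [10.0, -30.0, -37.0], [11.0, -25.0, -40.0], [11.0, -23.0, -39.0], [10.0, 25.0, -38.0], [11.0, 28.0, -40.0], [-31.0, 50.0, 52.0], [-31.0, 55.0, 52.0], [-31.0, 61.0, 51.0]]
240 [[-33.0, -62.0, 52.0], [-33.0, -57.0, 52.0], [-33.0, -52.0, 52.0], [11.0, -29.0, -41.0], [10.0, -25.0, -40.0], [10.0, -23.0, -40.0], [11.0, 24.0, -41.0], [10.0, 28.0, -40.0], [10.0, 31.0, -40.0], [-33.0, 55.0, 52.0], [-33.0, 61.0, 51.0]]
242 [[-35.0, -62.0, 52.0], [-34.0, -56.0, 51.0], [11.0, -31.0, -43.0], [11.0, -29.0, -43.0], [11.0, -25.0, -43.0], [9.0, -23.0, -39.0], [10.0, 24.0, -43.0], [10.0, 28.0, -42.0], [10.0, 31.0, -42.0], [10.0, 34.0, -43.0], [-35.0, 62.0, 52.0]]
246 [[11.0, -37.0, -48.0], [11.0, -34.0, -47.0], [11.0, -31.0, -48.0], [10.0, -28.0, -47.0], [11.0, -24.0, -48.0], [9.0, -22.0, -45.0], [11.0, 23.0, -48.0], [10.0, 27.0, -47.0], [11.0, 30.0, -48.0], [10.0, 33.0, -46.0], [11.0, 37.0, -47.0]]
250 [[11.0, -36.0, -52.0], [11.0, -33.0, -52.0], [11.0, -30.0, -52.0], [11.0, -27.0, -51.0], [11.0, -23.0, -52.0], [8.0, -22.0, -48.0], [10.0, 23.0, -50.0], [10.0, 26.0, -51.0], [11.0, 29.0, -52.0], [10.0, 32.0, -51.0], [11.0, 36.0, -52.0]]
260 [[34.0, -23.0, -104.0], [10.0, -31.0, -61.0], [11.0, -28.0, -61.0], [10.0, -26.0, -60.0], [9.0, -23.0, -58.0], [9.0, -21.0, -58.0], [9.0, 22.0, -58.0], [10.0, 25.0, -60.0], [10.0, 28.0, -61.0], [11.0, 30.0, -62.0], [34.0, 23.0, -103.0]]
```

Call:
{"name": "play_rows", "arguments": {"increments": "0 -0.3 0 -6.92 -0.1;0 0 0 -6.92 -0.1;0 0 0 -6.92 -0.1;0 0 0 -6.92 -0.1;0 0 0 -6.92 -0.1"}}

```text
clock: 8.93
position: [0.5594, 0.0503, 0.1465]
ee_rot: [1.993, 2.428, -0.002]
force: [0.1, -0.1, 0.8]
width: 0.451
gripper_force: 0.0
```

Call:
{"name": "play_rows", "arguments": {"increments": "0 0 0 -6.92 -0.1;0 0 0 -6.92 -0.1;0 0 0 -6.92 -0.1;0 0 0 -6.92 -0.1;0 0 0 -6.92 -0.1"}}

```text
clock: 9.35
position: [0.5594, 0.0502, 0.1464]
ee_rot: [1.181, 2.911, -0.002]
force: [-0.7, 0.3, 0.4]
width: 0.445
gripper_force: 0.0
```

Call:
{"name": "play_rows", "arguments": {"increments": "0 0 0 -6.92 -0.1;0 0 0 -6.92 -0.1;0 0 0 -6.92 -0.1;0 0 0 -6.92 -0.1;0 0 0 -6.92 -0.1"}}

```text
clock: 9.77
position: [0.5594, 0.0501, 0.1465]
ee_rot: [-0.262, -3.13, 0.002]
force: [-0.8, 0.4, -0.9]
width: 0.451
gripper_force: 0.0
```

Call:
{"name": "play_rows", "arguments": {"increments": "0 0 0 -6.92 -0.1;0 0 0 -6.92 -0.1;0 0 0 -6.92 -0.1;0 0 0 -6.92 -0.1;0 0 0 -6.92 -0.1"}}

```text
clock: 10.18
position: [0.5595, 0.0501, 0.1464]
ee_rot: [0.681, -3.066, 0.002]
force: [0.6, 1.0, 0.7]
width: 0.453
gripper_force: 0.0
```

Call:
{"name": "play_rows", "arguments": {"increments": "0 0 0 -6.92 -0.1;0 0 0 -6.92 -0.1;0 0 0 -6.92 -0.1;0 0 0 -6.92 -0.1;0 0 0 -6.92 -0.1"}}

```text
clock: 10.6
position: [0.5595, 0.0501, 0.1462]
ee_rot: [1.561, -2.725, 0.001]
force: [0.6, -0.3, -0.4]
width: 0.452
gripper_force: 0.0
```

Call:
{"name": "play_rows", "arguments": {"increments": "0 0 0 -6.92 -0.1;0 0 0 0 -0.1"}}

```text
clock: 10.77
position: [0.5595, 0.0503, 0.1462]
ee_rot: [1.723, -2.626, 0.001]
force: [0.6, 0.7, 0.1]
width: 0.447
gripper_force: 0.0
```

```bash
python3 -c "
from h import *
o=arm.observe();print(o['position'],o['ee_rot'],o['joints'],o['width'])
R=cv2.Rodrigues(o['ee_rot'])[0];print('tool y yaw',np.degrees(np.arctan2(R[1,1],R[0,1])),'x',np.degrees(np.arctan2(R[1,0],R[0,0])))
H=np.array([.5597,.0527]);print('to axis in tool cm',(R.T@np.r_[H-o['position'][:2],0])*100)
im=vision.get_image('wrist');P,c=slot(im,0);P=P[(c>17)&(c<23)]
for t in range(-20,-6):
  d=np.deg2rad(t);s=-(P[:,0]+165)*np.sin(d)+(P[:,1]+1)*np.cos(d);print(t,s[s<0].max() if (s<0).any() else 0,s[s>0].min() if (s>0).any() else 0)
"
```

```text
[0.55950393 0.05026838 0.14620407] [ 1.72274780e+00 -2.62590020e+00  9.34173887e-04] [ 0.592705    0.68759492 -1.22084699  1.72715338  0.68559558  1.23001492
  1.92758735] 0.446584479910704
tool y yaw 156.53454559793906 x -113.46545030897977
to axis in tool cm [-0.2308595   0.07884034 -0.00026694]
-20 -17.490167760310197 14.854187302047091
-19 -18.139351128488798 15.37667577496637
-18 -18.78300907459382 15.894480363487396
-17 -19.42094553417963 16.40744333931641
-16 -20.052966185620804 16.9154084489618
-15 -20.678878509304393 17.26407559609598
-14 -21.254698626063853 17.57543135254993
-13 -20.709691746841123 17.710153699726746
-12 -20.064984853343883 17.290794492850956
-11 -19.39876883045043 16.719623540583605
-10 -18.70091314355732 16.14335962901916
-9 -17.963084127145375 15.562178293727483
-8 -17.219783381295997 14.976256568173328
-7 -16.47123732261689 14.385772929790253
```

Call:
{"name": "play_rows", "arguments": {"increments": "0 0 2 0 -0.1;0 0 2 0 -0.1;0 0 1.5 0 -0.1;0 0 1 0 -0.1;0 0 0 0 -0.1"}}

```text
clock: 11.23
position: [0.5585, 0.0511, 0.0795]
ee_rot: [1.712, -2.631, -0.001]
force: [-0.4, -0.5, -0.6]
width: 0.449
gripper_force: 0.0
```

Call:
{"name": "play_rows", "arguments": {"increments": "0 0 0.5 0 -0.1;0 0 0.4 0 -0.1;0 0 0.2 0 -0.1;0 0 0 0 -0.1"}}

```text
clock: 11.57
position: [0.5598, 0.052, 0.0706]
ee_rot: [-1.715, 2.632, -0.0]
force: [-0.9, -0.4, -0.6]
width: 0.449
gripper_force: 0.0
```

Call:
{"name": "play_rows", "arguments": {"increments": "0 0 0.1 5 -0.1;0 0 0 6 -0.1;0 0 0 6 -0.1;0 0 0 6 -0.1;0 0 0 6 -0.1"}}

```text
clock: 11.98
position: [0.5594, 0.0516, 0.0699]
ee_rot: [0.994, -2.979, 0.001]
force: [-3.0, -1.8, 1.4]
width: 0.45
gripper_force: 2.0
```

Call:
{"name": "play_rows", "arguments": {"increments": "0 0 0 6 -0.1;0 0 0 6 -0.1;0 0 0 6 -0.1;0 0 0 6 -0.1;0 0 0 6 -0.1"}}

```text
clock: 12.4
position: [0.5586, 0.051, 0.0698]
ee_rot: [0.189, -3.134, 0.003]
force: [-4.9, -3.9, 2.7]
width: 0.45
gripper_force: 3.3
```

```bash
python3 -c "
from h import *
o=arm.observe();print(o['joints'],o['force'],o['ft_torque'])
R=cv2.Rodrigues(o['ee_rot'])[0];print('tool y yaw',np.degrees(np.arctan2(R[1,1],R[0,1])))"
```

```text
[ 0.43001404  0.64440247 -0.90856049  1.81771612  0.60548016  0.9868359
  0.95741062] [-4.9394625  -3.94471717  2.7072429 ] [-0.5887652   0.88953739  0.15685303]
tool y yaw 96.89763830005617
```

Call:
{"name": "play_rows", "arguments": {"increments": "0 0 0 6 -0.1;0 0 0 6 -0.1;0 0 0 6 -0.1;0 0 0 6 -0.1;0 0 0 4 -0.1"}}

```text
clock: 12.82
position: [0.5576, 0.0509, 0.0696]
ee_rot: [-0.575, -3.086, 0.005]
force: [-8.1, -4.5, 4.9]
width: 0.451
gripper_force: 4.5
```

Call:
{"name": "play_rows", "arguments": {"increments": "0 0 0 3 -0.1;0 0 0 3 -0.1;0 0 0 2 -0.1;0 0 0 0 -0.1"}}

```text
clock: 13.15
position: [0.5571, 0.0511, 0.0696]
ee_rot: [-0.782, -3.039, 0.006]
force: [-9.4, -3.5, 5.3]
width: 0.451
gripper_force: 9.9
```

```bash
cat > st.py <<'E'
from h import *
o=arm.observe();print(o['clock'],o['position'],o['joints'],o['force'],o['ft_torque'])
R=cv2.Rodrigues(o['ee_rot'])[0];print('tool y yaw',np.degrees(np.arctan2(R[1,1],R[0,1])),tilt())
for n in ['side','wrist']:
    im=vision.get_image(n);P,c=slot(im,0);P=P[(c>15)&(c<23)]; r=[]
    for t in range(-130,-50,2):
        d=np.deg2rad(t);s=-(P[:,0]+165)*np.sin(d)+(P[:,1]+2)*np.cos(d); r.append(((abs(s)<16).sum(),t))
    print(n,len(P),sorted(r)[:8])
E
python3 st.py
```

```text
13.15 [0.55714366 0.05114333 0.06964377] [ 0.33895026  0.58724465 -0.75556214  1.82619203  0.49495343  0.93147614
  0.4275902 ] [-9.38965463 -3.50411515  5.26057411] [-0.61157551  1.65384452  0.56342039]
tool y yaw 61.14397172792245 0.24242495895946978
side 462 [(np.int64(38), -86), (np.int64(38), -84), (np.int64(41), -90), (np.int64(41), -88), (np.int64(41), -82), (np.int64(42), -92), (np.int64(43), -80), (np.int64(44), -78)]
wrist 9942 [(np.int64(368), -86), (np.int64(371), -88), (np.int64(372), -90), (np.int64(375), -92), (np.int64(375), -84), (np.int64(379), -94), (np.int64(399), -82), (np.int64(400), -96)]
```

Call:
{"name": "play_rows", "arguments": {"increments": "0 0 0 1 -0.1;0 0 0 1 -0.1;0 0 0 0 -0.1;0 0 0 0 -0.1;0 0 0 0 -0.1"}}

```text
clock: 13.72
position: [0.5571, 0.0514, 0.0697]
ee_rot: [-0.828, -3.027, 0.006]
force: [-9.5, -3.4, 7.5]
width: 0.453
gripper_force: 23.3
```

Call:
{"name": "play_rows", "arguments": {"increments": "0 0 0 -5 -0.1;0 0 0 -5 -0.1;0 0 0 -5 -0.1;0 0 0 0 -0.1"}}

```text
clock: 14.05
position: [0.56, 0.0522, 0.07]
ee_rot: [0.425, 3.112, 0.001]
force: [-0.2, 0.5, -0.9]
width: 0.451
gripper_force: 0.0
```

Call:
{"name": "play_rows", "arguments": {"increments": "0 0 -1 0 -0.1;0 0 -2 0 -0.1;0 0 -4 0 -0.1;0 0 -4 0 -0.1;0 0 -4 0 -0.1"}}

```text
clock: 14.47
position: [0.5592, 0.0527, 0.2222]
ee_rot: [-0.435, -3.111, -0.001]
force: [1.2, -0.2, 0.2]
width: 0.451
gripper_force: 0.0
```

Call:
{"name": "play_rows", "arguments": {"increments": "0 0 -4 0 -0.1;0 0 -2 0 -0.1;0 0 0 0 -0.1"}}

```text
clock: 14.72
position: [0.5618, 0.0539, 0.286]
ee_rot: [0.434, 3.103, 0.004]
force: [0.3, 1.0, 0.5]
width: 0.448
gripper_force: 0.0
```

```bash
python3 st.py; python3 -c "
from h import *
save(vision.get_image('side'),'end')"
```

```text
14.7167 [0.56180126 0.05393064 0.28603302] [ 0.45989737  0.41170349 -0.92798926  1.53440504  0.33636217  1.35446403
  0.79500295] [0.3461086  1.04185959 0.48514753] [ 0.06566742 -0.17590863 -0.04057702]
tool y yaw 74.06938776584539 0.42570372957155306
side 550 [(np.int64(0), -94), (np.int64(0), -92), (np.int64(0), -90), (np.int64(0), -88), (np.int64(0), -86), (np.int64(1), -96), (np.int64(1), -84), (np.int64(7), -98)]
wrist 2694 [(np.int64(0), -90), (np.int64(10), -88), (np.int64(11), -92), (np.int64(40), -94), (np.int64(43), -86), (np.int64(63), -96), (np.int64(72), -84), (np.int64(88), -98)]
```

View pics/end.png

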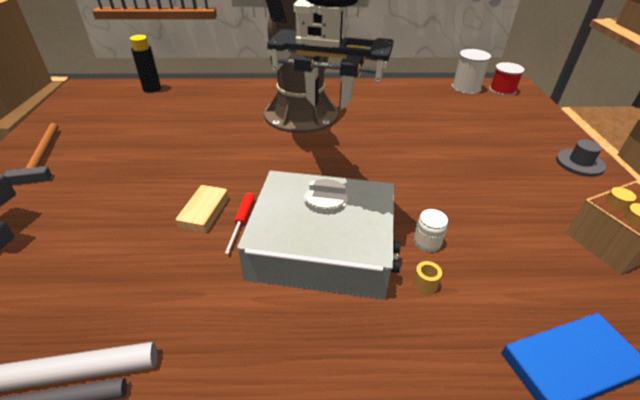

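The picture shows the cover shut, the slot (325,190) along the front edge at about 90°, the loose things where they stood, and the gripper well clear above (the tilt figure is spoilt by the gripper being in the view). I am handing in.

```bash
python3 -c "
from cell import job
print(job.sign_off())"
```

```text
the job is handed in; nothing more can be done
None
```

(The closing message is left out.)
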